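# Seat the matching thread comb on a desk-lift spindle

## Robot

A 7-joint arm with a two-finger parallel gripper is mounted at the origin on a cart in front of the work surface, level with it; the furniture and walls round the work are solid. World frame = base frame: x ahead of the robot, y to its left, z up, the work surface at z = 0. Lengths are in m, angles in rad, forces in N, time in s.
With the tool pointing down it reaches from about 0.425 to 0.925 m from the base axis. Payload 6.8 kg.
Tool frame: the origin (TCP) lies midway between the tips of the shut fingers; the grasp point (between the pads) lies 19 mm behind it (grip_point_offset is the z of the grasp point in the tool frame, in m); z points along the fingers, y is the line along which they close (so a half turn about z gives the same grasp; the last joint's range is limited). The gripper opens to 85 mm and grips with 20 to 120 N. Pads are 22 mm wide; open, the fingers measure 114 mm over their backs; the gripper's body (76 mm by 85 mm) begins 54 mm behind the grasp point. The pads swing forward as they close: fully open they stand 13 mm farther back than shut.
Start: joints at [1.113, 0.477, 0.022, 1.555, -0.011, 1.109, -0.083], TCP at [0.231, -0.634, 0.231] pointing down, gripper open.
Joint ranges: [-2.96, 2.96], [-0.34, 2.1], [-1.41, 1.46], [0.24, 2.44], [-1.37, 4.51], [0.17, 1.92], [-2.96, 2.96]. Speed limits (rad/s): [2.39, 2.39, 3.14, 3.14, 3.14, 3.14, 3.14].

## Interface

Orientations are given as a rotation vector (axis times angle).
In Python, from bench import get_obs, grab_frame, calibration, hand_in, grip_point_offset gives the robot as it stands.
- The arm moves only by the shell command python3 -m pendant 'ROWS' [OPENING] [FORCE]. ROWS is a JSON object of lists of equal length, an entry for each row: "translation": the shift along the world's x, y, z in units of 25 mm (1.0 is 25 mm), a list of three; "delta_rot": the turn, a rotation vector about the world's x, y, z in units of 5 degrees (1.0 is 5 degrees), a list of three. In form: {"translation": [[dx, dy, dz], ...], "delta_rot": [[rx, ry, rz], ...]}. A call has 1 to 12 rows; each row is the pose to reach, as a shift and turn from the pose commanded when the call began; what a row does not reach only later rows make up. A row lasts 1/8 s, in which the tool goes at most 62.5 mm and 10.7 degrees, less where a joint would pass 70% of its speed; a pose out of reach is approached as far as the arm can. A call with a gripper value outside its range is refused whole. OPENING is the opening, from 0 (shut) to 1 (fully open), set as the call begins (- or left out, the last holds). The fingers move at their own pace and stop on an object; FORCE is the grip in N (left out, the last holds). Time passes only in rows, so rows that repeat a pose let the fingers close. It gives the time, the measured TCP pose, the force, the opening and the grip force at its end, in the units of the state.
- get_obs(): the state, without advancing time (a new reading comes with each control period).
- grab_frame(name): name is "scene" or "side" or "wrist"; returns (picture, depth): 480x640x3 uint8, red, green, blue; 480x640 float32, m along the optical axis (not along the pixel's ray), 0 where there is no reading.
- calibration(name): a dict with "K" (3x3 intrinsics, pixels), "rvec" (rotation vector, rad) and "tvec" (3), from world to camera coordinates, as OpenCV has them. Camera axes: x right, y down, z forward; pixel columns grow to the right and rows downward; lengths in m; the calibration is good to about 2 mm. A picture is of the moment at which its call begins: read the wrist's pose just before it. calibration takes no time and is no camera call; for the wrist camera it gives the pose at the moment of the call.
- hand_in(): hands the job in; it is judged then, once.
The state is a dict: "clock": time; "joints": joint angles; "qvel": joint speeds; "tau": joint torques, N m; "tcp_pos": TCP position; "orientation": TCP orientation; "contact_force": force on the tool from outside, world axes, zero at the start; "moment": the same for the moment, N m; "grip_width": finger opening in m; "gripper_force": force on a finger pad.
Only numpy, scipy, OpenCV 4.12 (cv2) and the standard library are available. Lean on these libraries where they do the work, as an engineer would, in place of code of your own. Each camera call takes 0.05 s, during which the arm holds its last target. There are 200 camera calls.

## Task

Check the thread of the desk-lift spindle clamped in the aluminium cradle: pick up the comb gauge whose tooth spacing matches it (five coarse teeth, 12 mm apart) and set it upright along the top of the spindle, feeling gently along the thread until all its teeth drop into the grooves. With the teeth home, press it down with a light steady push of about 6 to 12 N for about a second, never pushing with more than 15 N, then let go so that it stays sitting flat, upright and in line near the middle of the spindle. Leave the fine comb and everything else on the table where it is.

Things in the scene. Friction and masses are not known exactly. Their poses are not given: they have to be found in the camera images.
- coarse_gauge_mid (a point): Grip point of the coarse gauge, the matching one (five teeth): in the middle of its upright grey grip plate, 50 mm above its feet and 16 mm under the top edge. The plate is 12 mm thick (x), 60 mm long (y) and spans heights 19 to 66 mm above the feet; z up. The gauge weighs 95 to 170 g; a half turn about vertical leaves it unchanged. It and the fine gauge may stand either left or right.
- fine_gauge_mid (a point): Grip point of the fine gauge, which does not match (leave it alone): same build, size and grip plate as the coarse one, but with seven thinner teeth (3.2 mm) 8 mm apart. Point 50 mm above its feet.
- cradle: Fixed aluminium cradle holding the steel spindle: base plate 70 x 180 x 10 mm, at each end (y = -77 and +77 mm) a V-block 16 mm thick, 50 mm wide, 49 mm high. Origin at the centre of the underside, on the table; y along the spindle, z up. The spindle, 190 mm long, does not turn or shift under 25 N.
- spindle_mid (a point): Point on the spindle's axis half-way between the V-blocks, 45 mm above the table; y along the spindle, z up. It is fixed to the cradle, not to the thread: the spindle is clamped several mm (under 10) off centre lengthwise, so where the grooves lie is not given. Teeth home, the coarse gauge's grip point is 53 mm above this point; teeth riding on the ridges, 60 mm or a little less.
- tape_measure: Bystander: yellow tape measure, 35 x 70 x 60 mm, standing behind and left of the cradle. Origin at the centre of its underside.
- screwdriver: Bystander: screwdriver, 191 mm long, 27 mm thick, lying behind and right of the cradle. Origin at the centre of its underside.
- binder_clip: Bystander: black binder clip, 58 x 41 x 23 mm. Origin at the centre of its underside.
- coarse_gauge: The coarse gauge, standing on the table on its teeth; origin between the feet at foot height, axes as its grip point. 60 mm long (y), 43 mm wide, 66 mm high. Five steel teeth 12 mm apart along y, 4.8 mm thick, each an inverted V: two straight 45 degree legs, inner apex 17 mm above the feet, 34 mm apart inside at the feet; turned 0.095 rad counter-clockwise from above to follow the thread.
- spindle_top (a point): Point on top of the thread, 19 mm above the axis, mid-way between the V-blocks (fixed to the cradle; a ridge or a groove may lie there). Thread: square ridges, outside diameter 38 mm, core 28 mm, pitch 12 mm, ridges 4.8 mm thick, grooves 7.2 mm wide, so a coarse tooth has 2.4 mm play in all; 113 mm of thread; slanted like the gauge's teeth.
There are look-alikes about, which are no part of the job. What is shaped like the coarse_gauge but green is not meant. Of the things shaped like the cradle, the aluminium one is meant.

How it is judged:
On the way, in this order (a step that is already met when the one before it is completed fails the run):
1. the coarse gauge is lifted clear of the table (height (world z) of coarse_gauge_mid above 0.085 m), for 0.1 s.
2. the coarse gauge, teeth home in the thread, is pressed down on the spindle with more than 7 N of contact force (on all flanks added up, its weight included) for 0.5 s (z of coarse_gauge_mid in the frame of spindle_mid between 0.05 and 0.055 m and y of coarse_gauge_mid in the frame of spindle_mid between -0.022 and 0.022 m and x of coarse_gauge_mid in the frame of spindle_mid between -0.008 and 0.008 m and angle between coarse_gauge_mid's own z axis and vertical below 0.14 rad and angle between the y axis of coarse_gauge_mid and the y axis of spindle_mid, either way round below 0.1 rad and contact force between coarse_gauge and cradle above 7 N), for 0.5 s.
At the end, for the whole second after the job is handed in: The coarse gauge rests, let go, with all teeth in the thread: its point 50 to 55 mm above the spindle's axis, within 22 mm of the middle lengthwise and 8 mm sideways, upright within 0.14 rad and in line with the spindle within 0.10 rad, still (z of coarse_gauge_mid in the frame of spindle_mid between 0.05 and 0.055 m and y of coarse_gauge_mid in the frame of spindle_mid between -0.022 and 0.022 m and x of coarse_gauge_mid in the frame of spindle_mid between -0.008 and 0.008 m and angle between coarse_gauge_mid's own z axis and vertical below 0.14 rad and angle between the y axis of coarse_gauge_mid and the y axis of spindle_mid, either way round below 0.1 rad and linear speed of coarse_gauge below 0.02 m/s and angular speed of coarse_gauge below 0.1 rad/s); the robot touches nothing.
It fails at once if the gauge presses on the spindle or its cradle with more than 50 N (contact forces on all flanks added up) (contact force between coarse_gauge and cradle above 50 N).
It fails at once if the robot itself pushes on the spindle or cradle with more than 50 N (contact forces on all flanks added up) (contact force between any of the fingers, the arm and cradle above 50 N).
It fails at once if the fine gauge is moved more than 30 mm (distance of fine_gauge_mid from where it was at the start of the episode above 0.03 m).
It fails at once if a bystander is moved more than 30 mm (distance of any of tape_measure, screwdriver, binder_clip from where it was at the start of the episode above 0.03 m).
It also fails if it takes over 56 s, if anything falls off the work surface, if the arm or the gripper's body presses on something with over 40 N, if the wrist force passes 120 N, or if a joint passes its speed limit or range.

## Working session

There is one attempt and no reset: what is moved stays moved. The work goes in short steps, Python scripts to look and compute and a shell command to move; the robot and the scene stay as the last step left them, time stands still between calls to the robot, and variables do not carry over. Pictures are saved under pics/ and viewed, at most 10 in all, crops included, and the job is handed in when it is done.

```bash
ls; mkdir -p pics
cat > h.py <<'E'
import numpy as np,cv2
from bench import *
def cloud(name):
    c=calibration(name); im,d=grab_frame(name)
    K=np.array(c['K']);R=cv2.Rodrigues(np.array(c['rvec'],float))[0];t=np.array(c['tvec'],float).ravel()
    v,u=np.mgrid[:480,:640]
    P=np.stack([(u-K[0,2])/K[0,0]*d,(v-K[1,2])/K[1,1]*d,d],-1)
    W=(P-t)@R; W[d==0]=np.nan
    return im,d,W
E
python3 - <<'E'
from h import *
for n in ['scene','side']:
    im,d,W=cloud(n); cv2.imwrite(f'pics/{n}1.png',im[:,:,::-1]); np.savez(f'{n}1.npz',im=im,W=W)
    print(n,calibration(n))
o=get_obs();print(o,grip_point_offset)
E
```

```text
pics
scene {'K': array([[450.34763385,   0.        , 322.67954351],
       [  0.        , 450.34763385, 242.58270275],
       [  0.        ,   0.        ,   1.        ]]), 'rvec': array([ 0.72397145, -2.51774231,  1.2780157 ]), 'tvec': array([0.48212438, 0.24278202, 0.70244144])}
side {'K': array([[495.01861087,   0.        , 312.14408492],
       [  0.        , 495.01861087, 242.12805789],
       [  0.        ,   0.        ,   1.        ]]), 'rvec': array([ 0.73223625, -2.40751986,  1.39721413]), 'tvec': array([0.46608919, 0.24221458, 0.70337491])}
{'clock': 0.1, 'joints': array([ 1.11288013,  0.47772074,  0.02232006,  1.55633312, -0.0115128 ,
        1.10930677, -0.08310053]), 'qvel': array([ 0.00041174, -0.00274366, -0.00188255, -0.00250339, -0.0007508 ,
       -0.00085608, -0.00099002]), 'tau': array([ 3.84366052e-03, -5.97766614e+01,  1.61354173e+00, -2.81957370e+01,
        1.28266308e-02,  5.05397198e-03, -7.94454593e-06]), 'tcp_pos': array([ 0.23116538, -0.63362038,  0.2304285 ]), 'orientation': array([-3.09207928e+00, -5.46467536e-01,  5.98011508e-04]), 'contact_force': array([-0.41487335,  0.28131908,  0.02523022]), 'moment': array([-0.001272  , -0.01368347,  0.04065325]), 'gripper_force': 0.0, 'grip_width': 0.085466262629715} -0.0187
```

View pics/scene1.png

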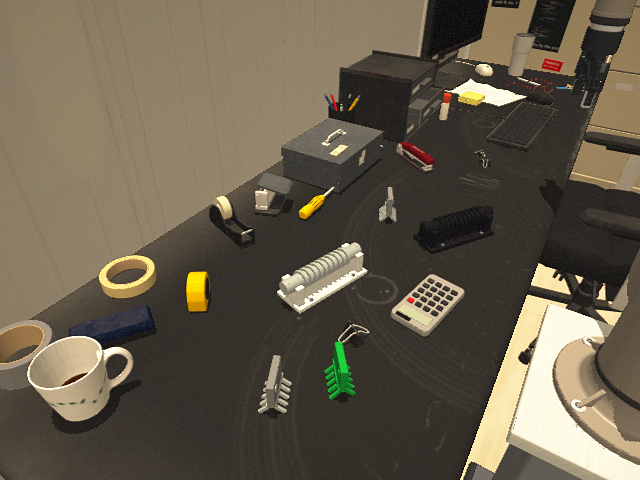

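View pics/side1.png

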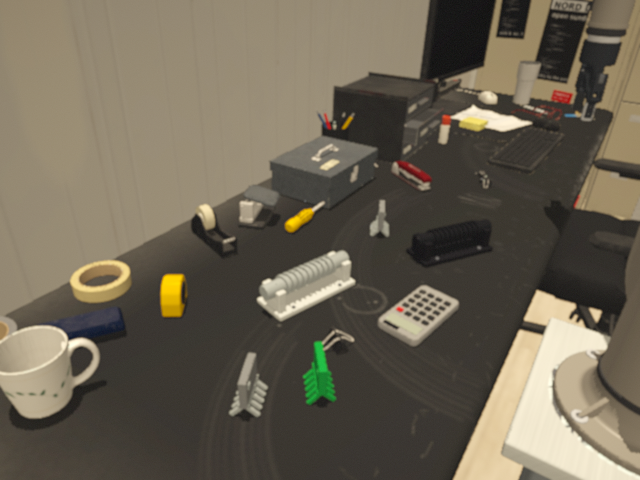

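The scene view shows two grey gauges: A at (275,385) near left and B at (388,205) on the far side. There is also a green look-alike at (340,372), an aluminium cradle at (323,275) and a black cradle look-alike at (455,228). I'll enlarge both grey gauges to count teeth.

Run:
```python
from h import *
z=np.load('scene1.npz');im,W=z['im'],z['W']
z2=np.load('side1.npz')
a=cv2.resize(im[345:420,245:310],(390,450),interpolation=cv2.INTER_CUBIC)
b=cv2.resize(im[180:230,366:409],(390,450),interpolation=cv2.INTER_CUBIC)
cv2.imwrite('pics/crop1.png',np.hstack([a,b])[:,:,::-1])
def rep(nm,W,r,zmin,zmax):
    v0,v1,u0,u1=r; p=W[v0:v1,u0:u1].reshape(-1,3); p=p[(p[:,2]>zmin)&(p[:,2]<zmax)]
    c,s,a=cv2.minAreaRect(p[:,:2].astype(np.float32)*1000)
    e=np.linalg.eigh(np.cov(p[:,:2].T))[1][:,1]
    print(nm,len(p),'med',np.median(p,0).round(4),'rect',np.round(c,1),np.round(s,1),round(a,1),'axis',np.degrees(np.arctan2(e[1],e[0])).round(1),'zmax',np.percentile(p[:,2],98).round(4))
for n,W,rs in [('scene',W,[(350,418,255,300),(182,226,374,402),(235,312,270,375)]),('side',z2['W'],[(348,420,225,272),(196,240,366,394),(245,322,252,360)])]:
    rep(n+'A',W,rs[0],.03,.09);rep(n+'B',W,rs[1],.03,.09);rep(n+'spindle',W,rs[2],.035,.09);rep(n+'cradle',W,rs[2],.004,.09)
```

```text
sceneA 525 med [0.4635 0.3055 0.0643] rect [468.9 297.1] [13.2 61.6] 26.3 axis 114.7 zmax 0.0673
sceneB 158 med [ 0.5351 -0.2435  0.0595] rect [ 541.4 -261.9] [11.9 63.2] 26.4 axis 118.8 zmax 0.0675
scenespindle 1659 med [0.5431 0.0537 0.0545] rect [545.7  36.9] [192.5  51.2] 72.9 axis 72.3 zmax 0.0639
scenecradle 3196 med [0.5374 0.0494 0.0375] rect [541.1  38.4] [192.7  69.1] 70.2 axis 71.5 zmax 0.0631
sideA 650 med [0.462  0.3074 0.0615] rect [468.3 298. ] [13.6 61.7] 25.7 axis 113.9 zmax 0.0679
sideB 160 med [ 0.5329 -0.2411  0.058 ] rect [ 539.8 -260.8] [13.2 62.2] 26.4 axis 118.7 zmax 0.0679
sidespindle 1831 med [0.5416 0.0557 0.0543] rect [543.9  38.5] [191.7  53.6] 73.6 axis 72.3 zmax 0.0644
sidecradle 3647 med [0.537  0.05   0.0355] rect [544.4  41.6] [198.1  70.6] 72.6 axis 71.8 zmax 0.0638
```

View pics/crop1.png

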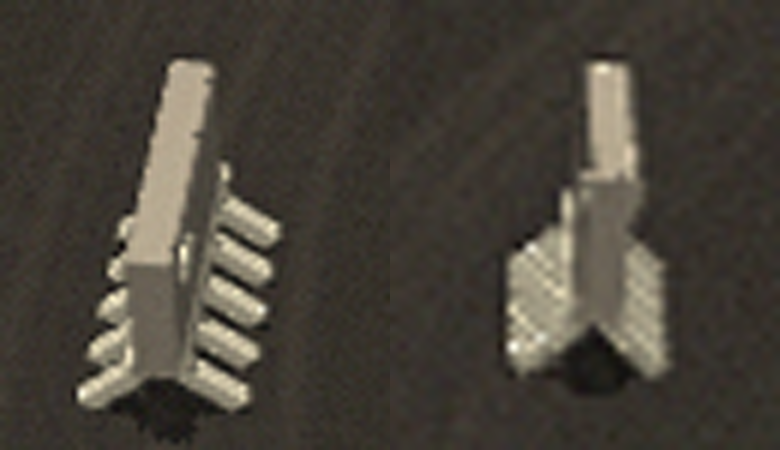

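A, the near-left gauge, has five coarse teeth, so it is the coarse gauge. B has more, finer teeth. A is at about (0.468, 0.2975) with its long axis at 116°, top at 0.067 as expected. The spindle axis is at 72.3°, centred near (0.545, 0.038). I'll swing over the spindle first and take a close wrist view.

```bash
python3 -m pendant '{"translation":[[1,1.6,0.3],[2.2,3.6,0.6],[3.4,5.6,1],[4.6,7.6,1],[5.8,9.6,1],[7,11.6,1],[8.2,13.6,1],[9.4,15.6,1],[10.4,17.6,1],[11.2,19.6,1],[11.6,21.6,1],[11.6,23.6,1]],"delta_rot":[[0,0,0.8],[0,0,1.6],[0,0,2.4],[0,0,3.2],[0,0,4],[0,0,4.8],[0,0,5.6],[0,0,6.4],[0,0,7.2],[0,0,8],[0,0,9],[0,0,10]]}' 1 40
python3 -m pendant '{"translation":[[0,0,0],[0,0,0],[0,0,0],[0,0,0]],"delta_rot":[[0,0,0.4],[0,0,0.4],[0,0,0.4],[0,0,0.4]]}'
python3 - <<'E'
from h import *
o=get_obs();print(o['tcp_pos'],o['orientation'],o['joints'])
im,d,W=cloud('wrist'); np.savez('w1.npz',im=im,W=W); cv2.imwrite('pics/w1.png',im[:,:,::-1])
c=calibration('wrist');print(-cv2.Rodrigues(c['rvec'])[0].T@np.ravel(c['tvec']))
E
```

```text
clock: 1.6
tcp_pos: [0.5216, -0.0423, 0.256]
orientation: [-2.57, -1.807, -0.0]
contact_force: [-0.3, 0.7, -0.3]
grip_width: 0.0855
gripper_force: 0.0
clock: 2.1
tcp_pos: [0.5213, -0.0455, 0.2562]
orientation: [2.543, 1.844, -0.001]
contact_force: [0.4, 0.4, -0.2]
grip_width: 0.0851
gripper_force: 0.0
[ 0.521252   -0.04545014  0.25618137] [ 2.54335755e+00  1.84404889e+00 -5.20049034e-04] [ 0.36394181  0.23807333 -0.46268796  1.86134873  0.12056778  1.06973105
 -0.46169683]
[0.54528716 0.03131989 0.39834714]
```

View pics/w1.png

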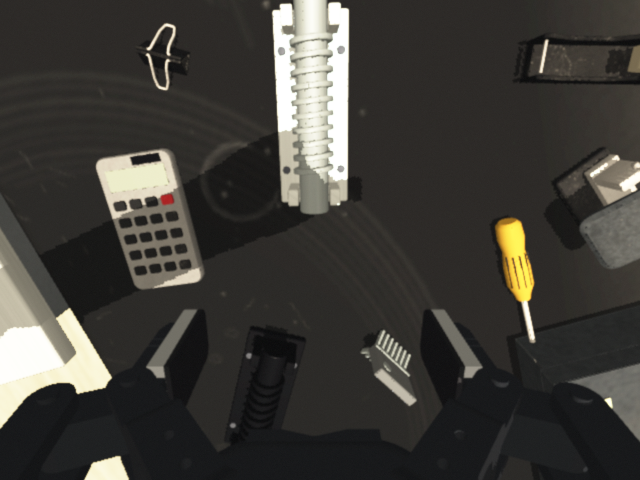

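Wrist view: aluminium spindle at (312,110) seen from above; the fine gauge is at (390,365) between the fingers' view; calculator and clip are clear. I'll measure the cradle and thread phase from it.

```bash
cat > spin.py <<'E'
from h import *
def spin(im,W,box,dump=True):
    v0,v1,u0,u1=box; p=W[v0:v1,u0:u1].reshape(-1,3); c=im[v0:v1,u0:u1].reshape(-1,3).astype(int).max(1)
    pl=p[(p[:,2]>.004)&(p[:,2]<.09)&(c>90)]
    r=cv2.minAreaRect(pl[:,:2].astype(np.float32)*1000); print('rect',np.round(r[0],1),np.round(r[1],1),r[2])
    # axis: cylinder points, z>.05; fit symmetric line via least squares on line+circle-ish
    t=p[(p[:,2]>.048)&(p[:,2]<.075)]
    from scipy.optimize import least_squares
    def res(q):
        th,c0,z0,R=q; n=np.array([-np.sin(th),np.cos(th)]);l=t[:,:2]@n-c0
        return np.hypot(l,t[:,2]-z0)-R
    th0=np.radians(72)
    n=np.array([-np.sin(th0),np.cos(th0)])
    f=least_squares(res,[th0,np.median(t[:,:2]@n),.045,.017],loss='soft_l1',f_scale=.002)
    th,c0,z0,R=f.x; print('axis deg',np.degrees(th),'c0',c0,'z0',z0,'R',R)
    e=np.array([np.cos(th),np.sin(th)]);n=np.array([-e[1],e[0]])
    return e,n,c0,p,c
E
python3 - <<'E'
from spin import *
z=np.load('w1.npz');im,W=z['im'],z['W']
e,n,c0,p,c=spin(im,W,(0,216,265,360))
s=p[:,:2]@e;l=p[:,:2]@n-c0
pl=p[:,2]<.015;pl&=(p[:,2]>.006)&(abs(l)<.045)&(c>90)
print('plate s',np.nanpercentile(s[pl],[.5,99.5]),'l',np.percentile(l[pl],[1,99]))
vb=(p[:,2]>.04)&(abs(l)>.0195)&(abs(l)<.024);print('V s',np.histogram(s[vb],np.arange(.10,.32,.01)))
m=(abs(l)<.004)&(p[:,2]>.05)
b=np.arange(s[m].min(),s[m].max(),.0012)
for i in range(len(b)-1):
    k=m&(s>=b[i])&(s<b[i+1]); 
    if k.any(): print(f'{b[i]+.0006:.4f}:{1000*np.median(p[k,2]):.1f}',end=' ')
E
```

```text
rect [543.4  32.7] [180.   70.1] 73.10623931884766
axis deg 72.96791168364068 c0 -0.5101606205396604 z0 0.03773301867331776 R 0.021260883886404427
plate s [0.10353767 0.278634  ] l [-0.03433476  0.03472232]
V s (array([ 41, 103,  27,   0,   0,   0,   0,   0,   0,   0,   0,   0,   0,
         0,   0,  19, 152,  76,   0,   0,   0]), array([0.1 , 0.11, 0.12, 0.13, 0.14, 0.15, 0.16, 0.17, 0.18, 0.19, 0.2 ,
       0.21, 0.22, 0.23, 0.24, 0.25, 0.26, 0.27, 0.28, 0.29, 0.3 , 0.31]))
0.1005:57.9 0.1017:58.0 0.1029:57.8 0.1041:58.0 0.1053:57.9 0.1065:57.7 0.1077:58.2 0.1089:58.1 0.1101:57.9 0.1113:57.9 0.1125:58.5 0.1137:58.7 0.1149:57.6 0.1161:57.8 0.1173:58.7 0.1185:57.8 0.1197:58.3 0.1209:58.5 0.1221:58.4 0.1233:57.7 0.1245:58.3 0.1257:58.4 0.1269:58.0 0.1281:57.9 0.1293:58.4 0.1305:58.6 0.1317:58.7 0.1329:58.3 0.1341:58.0 0.1353:58.0 0.1365:58.4 0.1377:57.2 0.1389:62.5 0.1401:63.1 0.1413:63.2 0.1425:63.1 0.1437:57.9 0.1449:58.2 0.1461:57.8 0.1473:58.4 0.1485:58.4 0.1497:57.8 0.1509:63.5 0.1521:63.0 0.1533:63.2 0.1545:62.3 0.1557:58.2 0.1569:58.1 0.1581:58.3 0.1593:58.5 0.1605:58.2 0.1617:
[... 432 characters left out ...]
57.9 0.2061:58.4 0.2073:58.7 0.2085:58.0 0.2097:58.2 0.2109:62.5 0.2121:63.1 0.2133:63.8 0.2145:63.2 0.2157:58.3 0.2169:58.3 0.2181:58.1 0.2193:58.7 0.2205:58.0 0.2217:58.8 0.2229:62.9 0.2241:63.0 0.2253:63.1 0.2265:63.2 0.2277:59.0 0.2289:58.1 0.2301:58.2 0.2313:57.8 0.2325:58.2 0.2337:58.5 0.2349:62.7 0.2361:63.4 0.2373:63.3 0.2385:63.3 0.2397:58.4 0.2409:58.2 0.2421:57.8 0.2433:57.9 0.2445:57.8 0.2457:58.9 0.2469:61.6 0.2481:63.3 0.2493:63.4 0.2505:63.5 0.2517:60.4 0.2529:58.7 0.2541:58.1 0.2553:58.2 0.2565:58.3 0.2577:57.7 0.2589:58.0 0.2601:58.1 0.2613:57.9 0.2625:58.1 0.2637:58.2 0.2649:58.0 0.2661:58.0 0.2673:58.0 0.2685:58.0 0.2697:58.2 0.2709:58.1 0.2721:58.6 0.2733:58.2 0.2745:58.3
```

Thread ridges come out at 12.0 mm pitch, ridge height 63 mm (expected 64). Cradle centre is at s=0.1905 and groove centre at s=0.1947, so the target grip xy is about (0.545, 0.037) with axis 73.0°. Next, a closer look at the coarse gauge.

```bash
python3 -m pendant '{"translation":[[0,1.5,-0.3],[-0.1,3,-0.6],[-0.2,4.5,-1],[-0.3,6,-1.4],[-0.4,7.5,-1.8],[-0.6,9,-2.2],[-0.7,10.8,-2.2],[-0.7,10.8,-2.2],[-0.7,10.8,-2.2],[-0.7,10.8,-2.2],[-0.7,10.8,-2.2]],"delta_rot":[[0,0,1.2],[0,0,2.4],[0,0,3.6],[0,0,4.8],[0,0,6],[0,0,7.2],[0,0,8.8],[0,0,8.8],[0,0,8.8],[0,0,8.8],[0,0,8.8]]}'
python3 - <<'E'
from h import *
o=get_obs();print(o['tcp_pos'],o['orientation'])
im,d,W=cloud('wrist'); np.savez('w2.npz',im=im,W=W); cv2.imwrite('pics/w2.png',im[:,:,::-1])
p=W.reshape(-1,3);c=im.reshape(-1,3).astype(int)
near=np.hypot(p[:,0]-.468,p[:,1]-.2975)<.05
for lo in (.03,.058):
    k=near&(p[:,2]>lo)&(p[:,2]<.075)
    r=cv2.minAreaRect(p[k][:,:2].astype(np.float32)*1000);print(lo,k.sum(),r,np.median(p[k],0),p[k][:,2].max())
a=np.array(o['orientation']);R=cv2.Rodrigues(a)[0];print('tool y deg',np.degrees(np.arctan2(R[1,1],R[0,1])),'z',R[:,2])
E
```

```text
clock: 3.52
tcp_pos: [0.5042, 0.2246, 0.2013]
orientation: [1.667, 2.663, -0.001]
contact_force: [0.7, -0.2, 0.2]
grip_width: 0.0856
gripper_force: 0.0
[0.50424196 0.22462358 0.20133925] [ 1.66652318e+00  2.66251862e+00 -5.26595807e-04]
0.03 1556 ((468.7825927734375, 296.52587890625), (14.374534606933594, 59.691009521484375), 25.941699981689453) [0.46779891 0.29877564 0.06518935] 0.0680104981279112
0.058 1499 ((468.6017150878906, 296.4684143066406), (14.21656608581543, 59.7130126953125), 25.411027908325195) [0.46811629 0.29782249 0.06522665] 0.0680104981279112
tool y deg 25.9134688235768 z [ 2.67227854e-04 -5.62825331e-04 -9.99999806e-01]
```

View pics/w2.png

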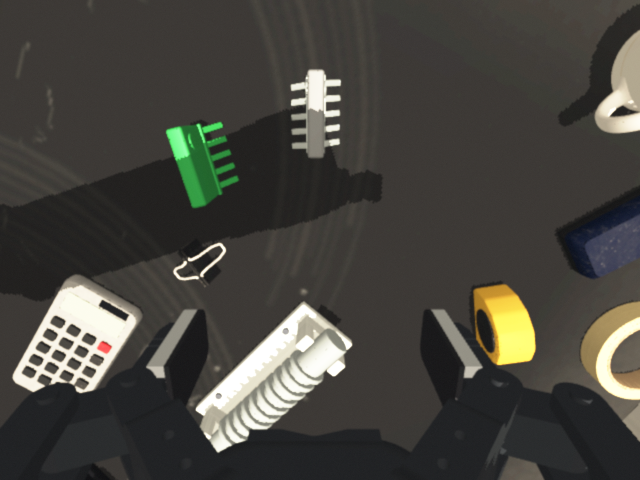

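The coarse gauge is at (315,113) in view, measured at (0.4687, 0.2965), yaw 25.9°, top 66 mm as it should be. The tool is aligned. The green look-alike at (200,165) is close by, so I'll half-close the gripper before descending.

```bash
python3 -m pendant '{"translation":[[-0.7,1.4,-0.8],[-1.42,2.88,-1.6],[-1.42,2.88,-2.6],[-1.42,2.88,-3.6],[-1.42,2.88,-4.6],[-1.42,2.88,-5.4],[-1.42,2.88,-6],[-1.42,2.88,-6.5],[-1.42,2.88,-6.8],[-1.42,2.88,-6.8],[-1.42,2.88,-6.8]],"delta_rot":[[0,0,0],[0,0,0],[0,0,0],[0,0,0],[0,0,0],[0,0,0],[0,0,0],[0,0,0],[0,0,0],[0,0,0],[0,0,0]]}' 0.5
python3 -m pendant '{"translation":[[0,0,0],[0,0,0],[0,0,0],[0,0,0],[0,0,0],[0,0,0],[0,0,0],[0,0,0]],"delta_rot":[[0,0,0],[0,0,0],[0,0,0],[0,0,0],[0,0,0],[0,0,0],[0,0,0],[0,0,0]]}' 0 30
```

```text
clock: 4.95
tcp_pos: [0.4686, 0.2982, 0.0318]
orientation: [1.664, 2.665, 0.001]
contact_force: [-0.2, 0.8, 0.2]
grip_width: 0.0427
gripper_force: 0.0
clock: 5.95
tcp_pos: [0.4686, 0.2981, 0.0315]
orientation: [1.664, 2.665, 0.001]
contact_force: [0.8, 1.2, 4.6]
grip_width: 0.011
gripper_force: 36.9
```

```bash
python3 -m pendant '{"translation":[[0,0,1],[0,0,2.2],[0,0,3.4],[0.2,-0.8,4.7],[0.7,-2.4,4.7],[1.2,-4,4.7],[1.7,-5.6,4.7],[2.2,-7.2,4.7],[2.6,-8.8,4.7],[3.07,-10.4,4.7],[3.07,-10.4,4.7],[3.07,-10.4,4.7]],"delta_rot":[[0,0,0],[0,0,0],[0,0,0],[0,0,-1],[0,0,-2.4],[0,0,-3.8],[0,0,-5.2],[0,0,-6.6],[0,0,-7.8],[0,0,-8.6],[0,0,-8.6],[0,0,-8.6]]}'
python3 -m pendant '{"translation":[[0,0,-0.5],[0,0,-1],[0,0,-1],[0,0,-1],[0,0,-1]],"delta_rot":[[0,0,0],[0,0,0],[0,0,0],[0,0,0],[0,0,0]]}'
python3 - <<'E'
from h import *
o=get_obs();print(o['tcp_pos'],o['contact_force'],o['moment'])
R=cv2.Rodrigues(np.array(o['orientation']))[0];print('tool y deg',np.degrees(np.arctan2(R[1,1],R[0,1])))
out=[]
for n in ['side','wrist']:
    im,d,W=cloud(n); np.savez(n+'3.npz',im=im,W=W)
    out.append(im)
c=calibration('side');K=c['K']
uv=cv2.projectPoints(np.array([[.545,.037,.1]]),np.array(c['rvec']),np.array(c['tvec']),np.array(K),None)[0].ravel();print(uv)
u,v=uv.astype(int);a=cv2.resize(out[0][v-60:v+60,u-60:u+60],(480,480),interpolation=cv2.INTER_CUBIC)
b=cv2.resize(out[1][240:480,160:480],(320,480))[:,:]
cv2.imwrite('pics/c3.png',np.hstack([a,b])[:,:,::-1])
E
```

```text
clock: 7.45
tcp_pos: [0.5441, 0.0383, 0.1481]
orientation: [-2.523, -1.87, 0.002]
contact_force: [-0.6, 1.0, -2.6]
grip_width: 0.0114
gripper_force: 36.1
clock: 8.07
tcp_pos: [0.5454, 0.038, 0.1241]
orientation: [2.524, 1.87, 0.001]
contact_force: [0.4, 0.2, -0.3]
grip_width: 0.0114
gripper_force: 36.1
[0.54535951 0.03799882 0.12409788] [ 0.36945148  0.17773737 -0.34728309] [-1.20113373e-02 -1.64554978e-02 -5.95023300e-05]
tool y deg -16.954745248084652
[307.37681274 248.81941621]
```

View pics/c3.png

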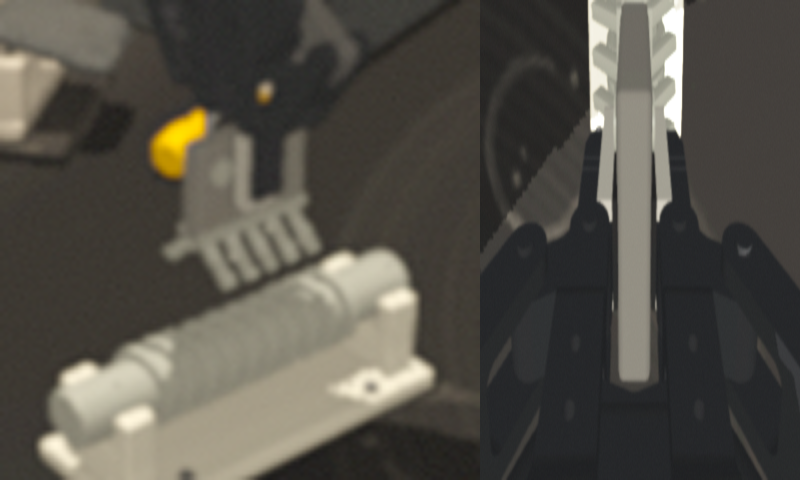

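The crop shows the gauge held upright and aligned above the spindle, plate at (230,170). In the wrist half the plate top runs the full height at (633,200), lined up with the thread. Next I'll locate the gauge relative to the thread in the same wrist frame.

Run:
```python
from h import *
z=np.load('wrist3.npz');W=z['W'];im=z['im']
th=np.radians(73);e=np.array([np.cos(th),np.sin(th)]);n=np.array([-e[1],e[0]])
p=W.reshape(-1,3);s=p[:,:2]@e;l=p[:,:2]@n+.5102
k=(abs(l)<.012)&(p[:,2]>.145)&(p[:,2]<.175)
print(k.sum(),'s',np.percentile(s[k],[.5,1,5,95,99,99.5]),'l',np.percentile(l[k],[2,98]),'z',np.median(p[k,2]))
for a,b in ((0,.5),(.5,1)):
    q=np.quantile(s[k],[a,b]);kk=k&(s>=q[0])&(s<=q[1]);print('l mid',np.percentile(l[kk],[3,97]).mean(),s[kk].mean())
m=(abs(l)<.004)&(p[:,2]>.05)&(p[:,2]<.07)
b=np.arange(s[m].min(),.262,.0012)
for i in range(len(b)-1):
    j=m&(s>=b[i])&(s<b[i+1])
    if j.any(): print(f'{b[i]+.0006:.4f}:{1000*np.median(p[j,2]):.1f}',end=' ')
# teeth seen: heights just below plate
t=(p[:,2]>.09)&(p[:,2]<.118)&(abs(l)<.025)
print('teeth',np.histogram(s[t],np.arange(.16,.235,.002)))
```

```text
8267 s [0.16546518 0.16600288 0.17102821 0.22325003 0.2237896  0.22390585] l [-0.01067493  0.01091258] z 0.15781942065277316
l mid 0.0009209858435630502 0.18768436594442287
l mid 0.00014240149261196024 0.2121224767632278
0.2052:58.0 0.2064:58.2 0.2076:58.3 0.2088:58.7 0.2100:62.5 0.2112:63.0 0.2124:63.0 0.2136:63.3 0.2148:60.9 0.2160:58.1 0.2172:58.1 0.2184:57.9 0.2196:58.1 0.2208:58.2 0.2220:62.2 0.2232:63.2 0.2244:62.9 0.2256:63.1 0.2268:61.4 0.2280:58.2 0.2292:58.1 0.2304:58.3 0.2316:58.3 0.2328:58.5 0.2340:62.7 0.2352:62.9 0.2364:63.0 0.2376:63.3 0.2388:62.1 0.2400:58.0 0.2412:58.0 0.2424:58.3 0.2436:58.4 0.2448:58.2 0.2460:62.2 0.2472:63.3 0.2484:63.1 0.2496:63.4 0.2508:61.6 0.2520:57.9 0.2532:58.1 0.2544:58.2 0.2556:58.2 0.2568:58.1 0.2580:58.1 0.2592:58.1 0.2604:58.0 teeth (array([  0,   0,   0,   0,   0,   0,   0,   0,   0,   0,   0,   7,  50,
         7,   4,  31,  70, 199, 184,   4,   3,  77, 159, 263, 196,  10,
        22,  98, 182, 283, 220, 154,   3,   0,   0,   0,   0]), array([0.16 , 0.162, 0.164, 0.166, 0.168, 0.17 , 0.172, 0.174, 0.176,
       0.178, 0.18 , 0.182, 0.184, 0.186, 0.188, 0.19 , 0.192, 0.194,
       0.196, 0.198, 0.2  , 0.202, 0.204, 0.206, 0.208, 0.21 , 0.212,
       0.214, 0.216, 0.218, 0.22 , 0.222, 0.224, 0.226, 0.228, 0.23 ,
       0.232, 0.234]))
```

The gauge is within 0.5 mm of the groove centre. I'll descend to just above ridge height, then feel downward.

```bash
python3 -m pendant '{"translation":[[0,0,-0.4],[0,0,-0.8],[0,0,-1.1],[0,0,-1.3],[0,0,-1.4],[0,0,-1.4],[0,0,-1.4]],"delta_rot":[[0,0,0],[0,0,0],[0,0,0],[0,0,0],[0,0,0],[0,0,0],[0,0,0]]}'
python3 -m pendant '{"translation":[[0,0,-0.04],[0,0,-0.08],[0,0,-0.1],[0,0,-0.12],[0,0,-0.12],[0,0,-0.12]],"delta_rot":[[0,0,0],[0,0,0],[0,0,0],[0,0,0],[0,0,0],[0,0,0]]}'
```

```text
clock: 9.05
tcp_pos: [0.5453, 0.038, 0.0891]
orientation: [2.524, 1.87, 0.001]
contact_force: [0.9, -0.1, -2.5]
grip_width: 0.0114
gripper_force: 36.2
clock: 9.8
tcp_pos: [0.5451, 0.0379, 0.0858]
orientation: [-2.525, -1.87, -0.0]
contact_force: [-0.1, 0.2, -2.3]
grip_width: 0.0114
gripper_force: 36.1
```

```bash
python3 -m pendant '{"translation":[[0,0,-0.03],[0,0,-0.06],[0,0,-0.08],[0,0,-0.08],[0,0,-0.08]],"delta_rot":[[0,0,0],[0,0,0],[0,0,0],[0,0,0],[0,0,0]]}'
python3 -m pendant '{"translation":[[0,0,-0.03],[0,0,-0.06],[0,0,-0.08],[0,0,-0.08],[0,0,-0.08]],"delta_rot":[[0,0,0],[0,0,0],[0,0,0],[0,0,0],[0,0,0]]}'
```

```text
clock: 10.42
tcp_pos: [0.5451, 0.0379, 0.0838]
orientation: [2.525, 1.87, 0.0]
contact_force: [-0.1, -0.9, -2.1]
grip_width: 0.0114
gripper_force: 36.2
clock: 11.05
tcp_pos: [0.5451, 0.0379, 0.0819]
orientation: [2.525, 1.87, 0.0]
contact_force: [0.4, 0.1, -0.9]
grip_width: 0.0117
gripper_force: 36.1
```

The teeth are entering the grooves without resistance. Continuing gently.

```bash
python3 -m pendant '{"translation":[[0,0,-0.03],[0,0,-0.05],[0,0,-0.05],[0,0,-0.05]],"delta_rot":[[0,0,0],[0,0,0],[0,0,0],[0,0,0]]}'
python3 -m pendant '{"translation":[[0,0,-0.02],[0,0,-0.03],[0,0,-0.03],[0,0,-0.03]],"delta_rot":[[0,0,0],[0,0,0],[0,0,0],[0,0,0]]}'
```

```text
clock: 11.55
tcp_pos: [0.5454, 0.0379, 0.0807]
orientation: [2.524, 1.869, 0.001]
contact_force: [0.7, -0.1, -0.4]
grip_width: 0.0116
gripper_force: 36.2
clock: 12.05
tcp_pos: [0.5457, 0.0379, 0.0802]
orientation: [2.524, 1.869, 0.002]
contact_force: [1.4, -0.6, 5.3]
grip_width: 0.0118
gripper_force: 37.0
```

```bash
python3 -m pendant '{"translation":[[0,0,-0.01],[0,0,-0.02],[0,0,-0.02]],"delta_rot":[[0,0,0],[0,0,0],[0,0,0]]}'
```

```text
clock: 12.42
tcp_pos: [0.5459, 0.0378, 0.0799]
orientation: [2.524, 1.869, 0.002]
contact_force: [1.5, -0.4, 6.3]
grip_width: 0.0115
gripper_force: 37.2
```

```bash
python3 -m pendant '{"translation":[[0,0,-0.01],[0,0,-0.02],[0,0,-0.02]],"delta_rot":[[0,0,0],[0,0,0],[0,0,0]]}'
```

```text
clock: 12.8
tcp_pos: [0.5462, 0.0378, 0.0797]
orientation: [2.524, 1.869, 0.003]
contact_force: [1.9, -0.6, 8.7]
grip_width: 0.0114
gripper_force: 37.7
```

```bash
python3 -m pendant '{"translation":[[0,0,-0.005],[0,0,-0.005],[0,0,-0.005],[0,0,-0.005],[0,0,-0.005],[0,0,-0.005],[0,0,-0.005],[0,0,-0.005],[0,0,-0.005],[0,0,-0.005]],"delta_rot":[[0,0,0],[0,0,0],[0,0,0],[0,0,0],[0,0,0],[0,0,0],[0,0,0],[0,0,0],[0,0,0],[0,0,0]]}'
```

```text
clock: 14.05
tcp_pos: [0.5462, 0.0378, 0.0797]
orientation: [2.524, 1.869, 0.003]
contact_force: [1.5, -1.4, 8.0]
grip_width: 0.0112
gripper_force: 37.8
```

The gauge was held at 8–9 N for over a second, with the grip point 53 mm above the axis. I'll ease off, open and rise.

```bash
python3 -m pendant '{"translation":[[0.01,0,0.015],[0.02,0,0.03],[0.02,0,0.03]],"delta_rot":[[0,0,0],[0,0,0],[0,0,0]]}'
python3 -m pendant '{"translation":[[0,0,0],[0,0,0],[0,0,0],[0,0,0],[0,0,0],[0,0,0]],"delta_rot":[[0,0,0],[0,0,0],[0,0,0],[0,0,0],[0,0,0],[0,0,0]]}' 0.45
python3 -m pendant '{"translation":[[0,0,0.3],[0,0,0.8],[0,0,1.6],[0,0,2.6],[0,0,3.6],[0,0,4.6],[0,0,5],[-0.2,-1.2,5],[-0.4,-2.4,5],[-0.4,-2.4,5],[-0.4,-2.4,5]],"delta_rot":[[0,0,0],[0,0,0],[0,0,0],[0,0,0],[0,0,0],[0,0,0],[0,0,0],[0,0,0],[0,0,0],[0,0,0],[0,0,0]]}'
python3 - <<'E'
from h import *
im,d,W=cloud('wrist');b=grab_frame('side')[0]
cv2.imwrite('pics/end.png',np.hstack([im[:480,160:480],cv2.resize(b[190:310,247:367],(480,480),interpolation=cv2.INTER_CUBIC)])[:,:,::-1])
th=np.radians(73);e=np.array([np.cos(th),np.sin(th)]);n=np.array([-e[1],e[0]])
p=W.reshape(-1,3);s=p[:,:2]@e;l=p[:,:2]@n+.5102
k=(abs(l)<.015)&(p[:,2]>.108)&(p[:,2]<.125)&(s>.14)&(s<.25)
print(k.sum(),'s-mid',np.percentile(s[k],[1,99])-.1905,'l',np.percentile(l[k],[2,98]),'z',np.median(p[k,2]),cv2.minAreaRect((p[k][:,:2]*1000).astype(np.float32)))
q=np.linalg.lstsq(np.c_[s[k],l[k],np.ones(k.sum())],p[k,2],rcond=None)[0];print('tilt along s',q[:2])
E
```

```text
clock: 14.42
tcp_pos: [0.5462, 0.0378, 0.0797]
orientation: [2.524, 1.869, 0.002]
contact_force: [3.1, -1.8, 5.1]
grip_width: 0.0119
gripper_force: 37.0
clock: 15.18
tcp_pos: [0.5456, 0.0378, 0.0794]
orientation: [2.525, 1.87, -0.0]
contact_force: [0.3, -0.2, 0.1]
grip_width: 0.0385
gripper_force: 0.0
clock: 16.55
tcp_pos: [0.5355, -0.0215, 0.2044]
orientation: [-2.524, -1.87, -0.0]
contact_force: [0.3, 1.0, -0.5]
grip_width: 0.0382
gripper_force: 0.0
1946 s-mid [-0.02565001  0.03262733] l [-0.00529247  0.00626078] z 0.11330774974572355 ((543.9185180664062, 36.398834228515625), (59.830467224121094, 11.96908950805664), 72.89540100097656)
tilt along s [0.00063357 0.00229581]
```

View pics/end.png

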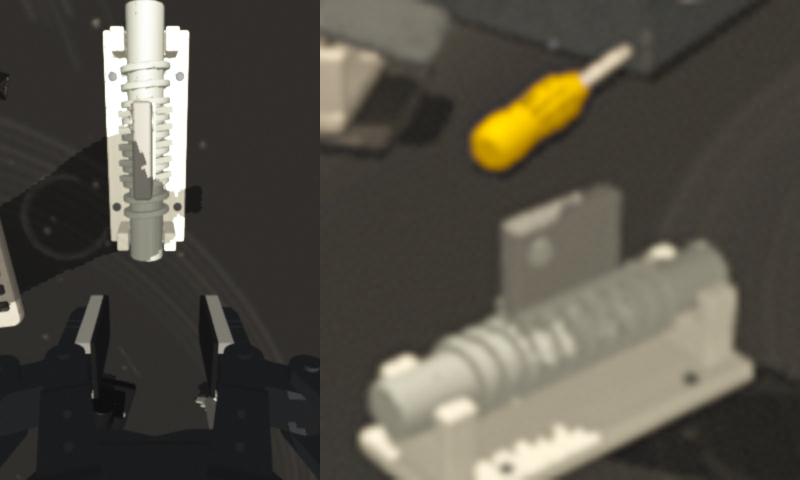

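The gauge sits upright and in line: top at 113.3 mm measured (114 expected when home), 3.5 mm from the middle lengthwise, level, centred sideways, and the gripper is clear of it. Handing in.

```bash
python3 -c "
from bench import hand_in
print(hand_in())"
```

```text
the job is handed in; nothing more can be done
None
```

The coarse five-tooth gauge now sits in the spindle thread with its teeth home, upright, in line and about 3.5 mm from the middle; I pressed it at about 8–9 N for over a second, let go and handed the job in, touching nothing else on the table, though the hand-in gave no verdict.

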